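Aim the inspection lamp at the melon sample

TASK

Swivel and tilt the bench inspection lamp by its orange grip plate so that its beam points at the centre of the red melon slice in its white dish, not at the pale green squash slice, and let go so that it stays there. Leave both dishes and everything else on the bench where they stand.

Things in the scene. Friction and masses are not known exactly. Their poses are not given: they have to be found in the camera images.
- lamp: grey foot and post of the lamp, fixed to the table at a place and yaw that vary; foot 110 mm diameter and 22 mm high, post 28 mm diameter up to 112 mm. Origin at the centre of its underside, on the vertical swivel axis; x points away from the robot at yaw 0. The pivot of the head is straight above it at 187 mm.
- lamp_swivel (a joint): swivel (rad, -1.3 to 1.3) of the aluminium U-shaped yoke about the vertical axis of the post; at 0 the head tips its beam along the lamp's +x, positive turns it to the left (+y, counterclockwise from above). Stiff (0.12 N m): stays where it is left.
- lamp_tilt (a joint): tilt (rad, 0 to 1.15) of the head in the yoke about the horizontal axis through lamp_pivot; at 0 the beam points straight down, growing values lift the beam forward, so this is the angle between beam and downward vertical. Stiff (0.28 N m): stays where it is left.
- lamp_pivot (a point): point on the head where swivel and tilt axes cross. Axes are the head's own: -z is the beam, +z points back along the grip plate, y is along the tilt axis, x is the normal of the grip plate.
- lamp_lens (a point): centre of the round lens, 32 mm ahead of the pivot along the beam; same axes as the head. White lamp body 90 mm diameter, from 32 mm ahead of the pivot to 36 mm behind it.
- lamp_grip (a point): grip point in the orange grip plate behind the lamp, 112 mm behind the pivot along +z; same axes as the head. The plate is 10 mm thick (along x), 80 mm wide (along y) and reaches from 36 to 135 mm behind the pivot; pinch it across its thickness, with the tool pointing along the beam.
- melon_dish_top (a point): centre of the top of the red melon slice (48 mm diameter, green rind, three black seeds) in a round white dish of 84 mm diameter and 14 mm height; the point is 18 mm above the table. The dish is loose.
- squash_dish_top (a point): the same point of the pale green squash slice in an equal dish, on the other side of the lamp. Loose; leave alone.
- vial: small brown glass vial, white cap, 30 mm diameter, 62 mm tall, beside the lamp's base; origin at the centre of its underside. Leave alone.
- jar: brown jar with yellow lid, 80 mm diameter, 85 mm tall; origin at the centre of its underside. Leave alone.
- tub: white tub with red lid, 100 mm diameter, 70 mm tall; origin at the centre of its underside. Leave alone.
- flask: brown glass bottle, black cap, 60 mm diameter, 130 mm tall; origin at the centre of its underside. Leave alone.
- beaker: open glass beaker, 72 mm diameter, 90 mm tall; origin at the centre of its underside. Leave alone.
- spoon: steel spoon with a wooden handle lying flat on the table between robot and lamp. Leave alone.

How it is judged:
By the outcome, as a careful person would: the job done as asked, in the order asked, and still so for the second after the job is handed in, with the robot touching nothing.
It also fails if it takes over 32 s, if anything falls off the work surface, if the arm or the gripper's body presses on something with over 40 N, if the wrist force passes 120 N, or if a joint passes its speed limit or range.

ROBOT

A 6-joint arm with a two-finger parallel gripper is mounted at the origin on the work surface. World frame = base frame: x ahead of the robot, y to its left, z up, the work surface at z = 0. Lengths are in m, angles in rad, forces in N, time in s.
With the tool pointing down it reaches from about 0.375 to 0.9 m from the base axis. Payload 3.1 kg.
Tool frame: the origin (TCP) lies between the finger pads, 19 mm behind the fingertips; this is the grasp point; z points along the fingers, y is the direction in which the jaws open and shut (so a half turn about z gives the same grasp; the last joint's range is limited). The gripper opens to 87 mm and grips with 3 to 60 N. Pads are 19 mm wide; open, the fingers measure 117 mm over their backs; the gripper's body (75 mm by 190 mm) begins 51 mm behind the grasp point.
Start: joints at [1.091, 0.527, 1.433, -0, 1.181, -0.178], TCP at [0.185, 0.597, 0.241] pointing down, gripper open.
Joint ranges: [-3.08, 3.08], [-0.75, 2.2], [0.22, 2.44], [-1.43, 4.57], [0, 2.65], [-2.85, 2.85]. Speed limits (rad/s): [2.79, 2.79, 3.14, 3.14, 3.14, 3.14].

INTERFACE

Orientations are given as a unit quaternion [x, y, z, w].
In Python, from rig import telemetry, viewer, robot gives the robot as it stands. The module is installed in compiled form; this text tells all that it offers.
- The arm moves only by the tool step_arm, never from a script. Its argument "targets" is a list of rows, each an object of numbers: "dx", "dy", "dz": the shift along the tool's x, y, z in m; "rx", "ry", "rz": the turn, a rotation vector about the tool's x, y, z in degrees. In form: [{"dx": .., "dy": .., "dz": .., "rx": .., "ry": .., "rz": ..}, ...]. A call has exactly 5 rows; each row is the pose to reach, as a shift and turn from the pose measured when the call began, along the tool's axes at that moment; what a row does not reach only later rows make up. A row lasts 1/8 s, in which the tool goes at most 62.5 mm and 10.7 degrees, less where a joint would pass 70% of its speed; a pose out of reach is approached as far as the arm can. A call with a gripper value outside its range is refused whole. "gripper" is the opening, from 0 (shut) to 1 (fully open), set as the call begins (left out, the last holds). The fingers move at their own pace and stop on an object; "force" is the grip in N (left out, the last holds). Time passes only in rows, so rows that repeat a pose let the fingers close, or fill a call up. It gives the time, the measured TCP pose, the force and the opening at its end, in the units of the state.
- telemetry.get_obs(): the state, without advancing time (a new reading comes with each control period).
- viewer.camera(name): name is "scene" or "top" or "wrist"; returns a dict with "img" (420x560x3 uint8, blue, green, red), "depth" (420x560 float32, m along the optical axis (not along the pixel's ray), 0 where there is no reading), "K" (3x3 intrinsics, pixels), "R" (3x3) and "t" (3): a world point X has camera coordinates R X + t. Camera axes: x right, y down, z forward; pixel columns grow to the right and rows downward; lengths in m; the calibration is good to about 2 mm. A picture is of the moment at which its call begins.
- robot.hand_in(): hands the job in, once; it reports no verdict.
The state is a dict: "time": time; "q": joint angles; "joint_velocities": joint speeds; "joint_torque": joint torques, N m; "position": TCP position; "tool_rot": TCP orientation; "ft_force": force on the tool from outside, world axes, zero at the start; "moment": the same for the moment, N m; "grip_width": finger opening in m.
Only numpy, scipy, OpenCV 4.12 (cv2) and the standard library are available. Lean on these libraries where they do the work, as an engineer would, in place of code of your own. Each camera call takes 0.05 s, during which the arm holds its last target.

## Working session

There is one attempt and no reset: what is moved stays moved. The work goes in short steps, Python scripts to look and compute and a tool call to move; the robot and the scene stay as the last step left them, time stands still between calls to the robot, and variables do not carry over. Pictures are saved under pics/ and viewed, and the job is handed in when it is done.

Besides the shell and the picture viewer there is one more tool, called after "Request:" by a JSON object that holds its "fn" and its "kwargs". step_arm: Moves the arm, as the interface text tells. Its arguments: {"type":"object","properties":{"targets":{"type":"array"},"gripper":{"type":"number"},"force":{"type":"number"}},"required":["targets"]}

```bash
mkdir -p pics
python3 - <<'E'
from rig import telemetry, viewer
import cv2,numpy as np,pickle
o=telemetry.get_obs();print(o)
for n in ["scene","top"]:
    c=viewer.camera(n);cv2.imwrite(f"pics/{n}0.png",c["img"]);pickle.dump(c,open(f"{n}0.pkl","wb"))
    print(n,c["K"],c["R"],c["t"])
E
```

```text
{'time': 0.0, 'q': array([ 1.09148252e+00,  5.28431647e-01,  1.43393015e+00, -3.70103441e-05,
        1.18137311e+00, -1.78494708e-01]), 'joint_velocities': array([-6.57827582e-06, -2.37476953e-04, -1.90216091e-04,  1.32757632e-03,
        1.63630401e-03, -4.26463869e-04]), 'joint_torque': array([ 3.62709193e-05, -4.40045214e+01, -1.76591223e+01,  6.31630886e-02,
        5.81114867e-02, -1.72414275e-04]), 'position': array([0.18483805, 0.59630695, 0.24028394]), 'tool_rot': array([ 1.49836019e-01,  9.88710281e-01, -1.01923431e-03, -3.29784379e-04]), 'ft_force': array([0.12785866, 0.02739978, 0.30956583]), 'moment': array([-0.04172835, -0.03989311,  0.04417944]), 'grip_width': 0.0868233570539615}
scene [[462.56502194   0.         283.09587572]
 [  0.         462.56502194 207.61726726]
 [  0.           0.           1.        ]] [[-0.71302276  0.70113391  0.00312698]
 [ 0.41756384  0.42821854 -0.80141707]
 [-0.56323972 -0.5701229  -0.59809773]] [ 0.39478653 -0.10273835  1.686718  ]
top [[440.89171518   0.         282.23681097]
 [  0.         440.89171518 210.86993896]
 [  0.           0.           1.        ]] [[-0.02386715 -0.99958172 -0.01633254]
 [-0.98846643  0.02603934 -0.14918466]
 [ 0.14954754  0.01258356 -0.98867446]] [0.036704   0.57648387 1.46808049]
```

View pics/scene0.png

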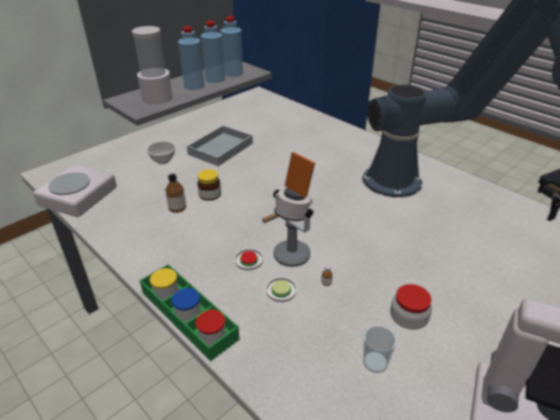

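View pics/top0.png

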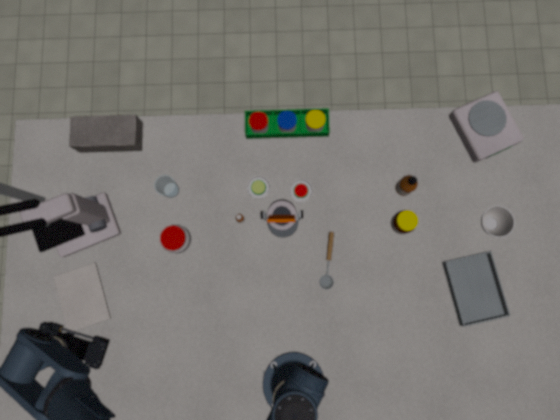

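The scene view shows the lamp at (292,230) with its orange plate at (299,175), the melon at (249,259) and the squash at (281,289). In the top view the melon is at (301,190), the squash at (259,187) and the lamp at (282,218). Next I'll measure these more precisely.

```bash
cat > h.py <<'E'
import numpy as np,cv2,pickle
def ray(c,u,v,z):
    d=c["R"].T@np.linalg.solve(c["K"],[u,v,1]); o=-c["R"].T@c["t"]
    return o+d*(z-o[2])/d[2]
def cloud(c):
    D=c["depth"];v,u=np.mgrid[:D.shape[0],:D.shape[1]]
    P=np.stack([(u-c["K"][0,2])/c["K"][0,0]*D,(v-c["K"][1,2])/c["K"][1,1]*D,D],-1)
    return (P-c["t"])@c["R"]
def proj(c,X):
    p=c["K"]@(c["R"]@np.asarray(X)+c["t"]);return p[:2]/p[2]
E
python3 - <<'E'
from h import *
for n in ["scene","top"]:
    c=pickle.load(open(n+"0.pkl","rb"));im=c["img"];hsv=cv2.cvtColor(im,cv2.COLOR_BGR2HSV).astype(int);P=cloud(c)
    h,s,v=hsv[...,0],hsv[...,1],hsv[...,2]
    for nm,m,cen in [("melon",((h<6)|(h>174))&(s>120),(249,259) if n=="scene" else (301,190)),("squash",(h>25)&(h<60)&(s>50),(281,289) if n=="scene" else (259,187))]:
        k=np.zeros(m.shape,bool);k[cen[1]-12:cen[1]+12,cen[0]-16:cen[0]+16]=1
        vv,uu=np.nonzero(m&k);print(n,nm,len(uu),uu.mean(),vv.mean(),ray(c,(uu.min()+uu.max())/2,(vv.min()+vv.max())/2,.018),ray(c,uu.mean(),vv.mean(),.018),np.median(P[vv,uu],0))
    m=(h>=4)&(h<16)&(s>190)&(P[...,2]>.19)&(c["depth"]>0)
    Q=P[m];Q=Q[(abs(Q[:,1])<.15)&(Q[:,0]<.8)&(Q[:,0]>.3)]
    print(n,"plate",len(Q),Q.mean(0),Q.min(0),Q.max(0))
    if len(Q)>10:
        w,V=np.linalg.eigh(np.cov(Q.T));print(w**.5,V.T)
    # foot / post
    L=P[(c["depth"]>0)];L=L[(abs(L[:,1])<.12)&(L[:,0]<.75)&(L[:,0]>.4)]
    F=L[(L[:,2]>.015)&(L[:,2]<.026)];F=F[(abs(F[:,1]-Q[:,1].mean())<.075)]
    print("foot",len(F),F.min(0),F.max(0))
    x0,y0=(235,140) if n=="scene" else (225,165)
    cv2.imwrite(f"pics/{n}_crop.png",cv2.resize(im[y0:y0+(165 if n=="scene" else 80),x0:x0+110],None,fx=4 if n=="scene" else 7,fy=3.6 if n=="scene" else 7,interpolation=2))
E
```

```text
scene melon 152 248.48684210526315 256.76973684210526 [ 0.65572224 -0.037999    0.018     ] [ 0.65649548 -0.0371696   0.018     ] [ 0.654904   -0.03923028  0.01602082]
scene squash 239 280.8744769874477 287.8284518828452 [0.67341572 0.11372515 0.018     ] [0.67448352 0.11434083 0.018     ] [0.6718794  0.11212458 0.0154067 ]
scene plate 648 [0.52515862 0.02925687 0.26986538] [ 0.51102638 -0.00847785  0.22511123] [0.54155611 0.0639387  0.31388788]
[0.00171014 0.01978023 0.02618787] [[ 0.96350249 -0.02128057  0.26685219]
 [-0.01809148 -0.99973258 -0.01440385]
 [ 0.26708735  0.00905039 -0.96362982]]
foot 514 [ 0.49640858 -0.04532105  0.01500499] [0.70702559 0.10393486 0.02570738]
top melon 118 300.60169491525426 189.61864406779662 [ 0.65519733 -0.04511258  0.018     ] [ 0.65481117 -0.0437029   0.018     ] [ 0.65429917 -0.04449839  0.01869557]
top squash 162 258.037037037037 186.97530864197532 [0.66826216 0.10579709 0.018     ] [0.6683472  0.10566528 0.018     ] [0.66800104 0.10563896 0.01795221]
top plate 132 [0.51657086 0.0235049  0.30414154] [ 0.50690829 -0.01084747  0.21395262] [0.53321354 0.05906296 0.32158768]
[0.00334304 0.01868322 0.01966748] [[ 0.95434079 -0.01002613  0.29855171]
 [-0.04317971 -0.99357021  0.10466021]
 [ 0.29558275 -0.11277289 -0.9486375 ]]
foot 291 [ 0.49323719 -0.05130579  0.01501081] [0.71191986 0.09848413 0.02590217]
```

View crops.

View pics/scene_crop.png

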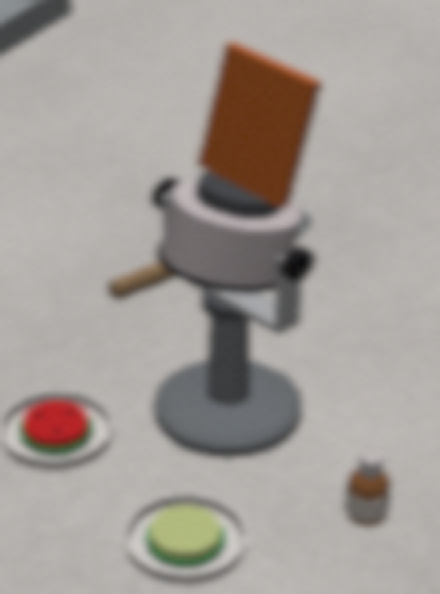

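View pics/top_crop.png

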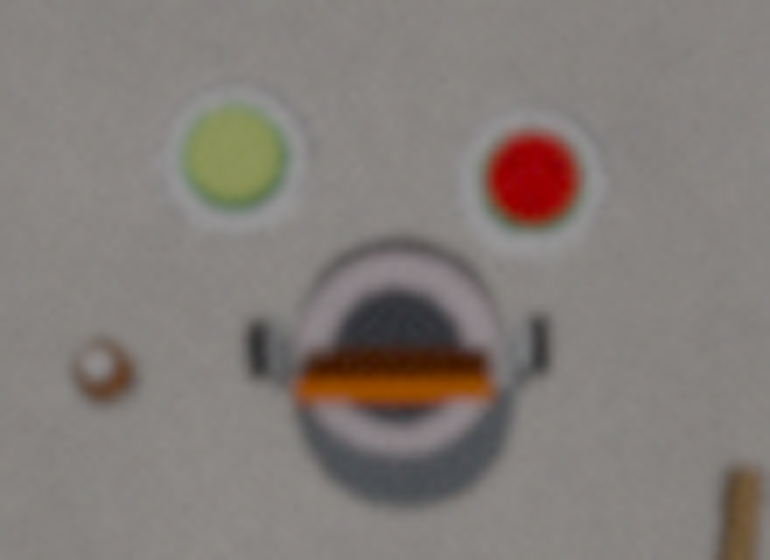

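The crops show the plate leaning toward the robot, with the head facing roughly +x. Rough estimates are tilt ≈0.27 and a target about 30° to the right at tilt ≈0.66. I'll go to the pre-grasp pose and refine with the wrist camera.

```bash
cat >> h.py <<'E'
from scipy.spatial.transform import Rotation as Ro, Slerp
def headR(h,t):
    b=np.array([np.sin(t)*np.cos(h),np.sin(t)*np.sin(h),-np.cos(t)])
    x=np.array([np.cos(t)*np.cos(h),np.cos(t)*np.sin(h),np.sin(t)])
    return b,x
def tool(pivot,h,t,back=.112):
    b,x=headR(h,t)
    return np.array(pivot)-back*b, Ro.from_matrix(np.stack([np.cross(x,b),x,b],1))
def rel(o,p,R):
    R0=Ro.from_quat(o["tool_rot"])
    return np.r_[R0.inv().apply(p-o["position"])*1000,(R0.inv()*R).as_rotvec(degrees=True)]
def pr(r): print("mm",np.round(r[:3],1),"deg",np.round(r[3:],2))
E
python3 - <<'E'
from h import *
from rig import telemetry
o=telemetry.get_obs()
p,R=tool([.543,.026,.187],np.radians(-1),.27,.205);print(p,R.as_matrix())
R0=Ro.from_quat(o["tool_rot"])
S=Slerp([0,1],Ro.concatenate([R0,R]))
pr(rel(o,np.array([.185,.597,.4]),R0))
pr(rel(o,np.array([.38,.31,.42]),S(.6)))
pr(rel(o,p,R))
E
```

```text
[0.48832838 0.0269543  0.38457303] [[ 1.74524064e-02  9.63624109e-01  2.66690812e-01]
 [ 9.99847695e-01 -1.68201214e-02 -4.65510544e-03]
 [-2.77555756e-17  2.66731437e-01 -9.63770896e-01]]
mm [ 1.000e-01  3.000e-01 -1.596e+02] deg [0. 0. 0.]
mm [-271.2 -216.  -179.3] deg [-8.03 -5.94 43.98]
mm [-458.5 -454.2 -143.5] deg [-13.38  -9.9   73.3 ]
```

Request:
{"fn": "step_arm", "kwargs": {"targets": [{"dx": 0,"dy": 0,"dz": -0.06,"rx": 0,"ry": 0,"rz": 0},{"dx": 0,"dy": 0,"dz": -0.12,"rx": 0,"ry": 0,"rz": 0},{"dx": -0.04,"dy": -0.03,"dz": -0.16,"rx": -1.5,"ry": -1,"rz": 7},{"dx": -0.085,"dy": -0.065,"dz": -0.18,"rx": -3,"ry": -2,"rz": 15},{"dx": -0.13,"dy": -0.1,"dz": -0.18,"rx": -4,"ry": -3,"rz": 22}], "gripper": 1}}

```text
time: 0.72
position: [0.2807, 0.4618, 0.4226]
tool_rot: [0.337, 0.94, 0.032, 0.032]
ft_force: [0.9, 0.6, -1.6]
grip_width: 0.0871
```

Run:
```python
from h import *
from rig import telemetry
o=telemetry.get_obs();print(o["time"],o["position"],o["q"])
p,R=tool([.543,.026,.187],np.radians(-1),.27,.205)
S=Slerp([0,1],Ro.concatenate([Ro.from_quat(o["tool_rot"]),R]))
pr(rel(o,(o["position"]+p)/2+[.02,0,.01],S(.5)))
pr(rel(o,p,R))
```

```text
0.725 [0.28068071 0.46184307 0.42263369] [ 0.83694547  0.21280237  1.4266707  -0.03571428  1.41902194 -0.04166216]
mm [-233.4  -90.1   10.9] deg [-4.53 -3.48 25.55]
mm [-435.1 -207.1   38.4] deg [-9.06 -6.95 51.1 ]
```

Request:
{"fn": "step_arm", "kwargs": {"targets": [{"dx": -0.05,"dy": -0.02,"dz": 0,"rx": -1,"ry": -0.8,"rz": 6},{"dx": -0.105,"dy": -0.04,"dz": 0.003,"rx": -2,"ry": -1.6,"rz": 12},{"dx": -0.16,"dy": -0.06,"dz": 0.006,"rx": -3.2,"ry": -2.5,"rz": 18},{"dx": -0.21,"dy": -0.08,"dz": 0.01,"rx": -4.2,"ry": -3.3,"rz": 24},{"dx": -0.26,"dy": -0.105,"dz": 0.012,"rx": -5.2,"ry": -4,"rz": 30}]}}

```text
time: 1.35
position: [0.4161, 0.2143, 0.4118]
tool_rot: [0.569, 0.816, 0.069, 0.07]
ft_force: [1.8, -0.1, -0.4]
grip_width: 0.0871
```

Run:
```python
from h import *
from rig import telemetry
o=telemetry.get_obs();print(o["time"],o["position"],o["q"])
p,R=tool([.543,.026,.187],np.radians(-1),.27,.205)
pr(rel(o,p,R))
```

```text
1.35 [0.41605434 0.21434482 0.41180925] [ 0.24563872  0.04746654  1.66583119 -0.01577187  1.23082719 -0.10334485]
mm [-199.7   -2.9   34.5] deg [-3.88 -2.87 20.92]
```

Request:
{"fn": "step_arm", "kwargs": {"targets": [{"dx": -0.05,"dy": -0.001,"dz": 0.008,"rx": -1,"ry": -0.7,"rz": 5.2},{"dx": -0.1,"dy": -0.002,"dz": 0.017,"rx": -2,"ry": -1.5,"rz": 10.5},{"dx": -0.15,"dy": -0.003,"dz": 0.026,"rx": -3,"ry": -2.2,"rz": 16},{"dx": -0.2,"dy": -0.003,"dz": 0.034,"rx": -3.9,"ry": -2.9,"rz": 20.9},{"dx": -0.2,"dy": -0.003,"dz": 0.034,"rx": -3.9,"ry": -2.9,"rz": 20.9}]}}

```text
time: 1.98
position: [0.4887, 0.0238, 0.384]
tool_rot: [0.709, 0.693, 0.093, 0.096]
ft_force: [0.5, 0.2, 0.6]
grip_width: 0.0871
```

Run:
```python
from h import *
from rig import telemetry,viewer
c=viewer.camera("wrist");o=telemetry.get_obs();print(o["time"],o["position"],o["q"])
pickle.dump(c,open("w1.pkl","wb"));cv2.imwrite("pics/w1.png",c["img"])
print(-c["R"].T@c["t"],c["R"][2],c["K"][0])
p,R=tool([.543,.026,.187],np.radians(-1),.27,.205)
pr(rel(o,p,R))
```

```text
2.025 [0.48807649 0.02546769 0.38425218] [-0.20679008  0.0717062   1.72779449  0.05595722  1.07891862 -0.2065809 ]
[0.45374618 0.10567222 0.52327307] [ 0.24790328 -0.29777489 -0.92188615] [299.22949524   0.         279.54789165]
mm [ 1.5  0.3 -0.3] deg [-0.1   0.03 -0.15]
```

View pics/w1.png

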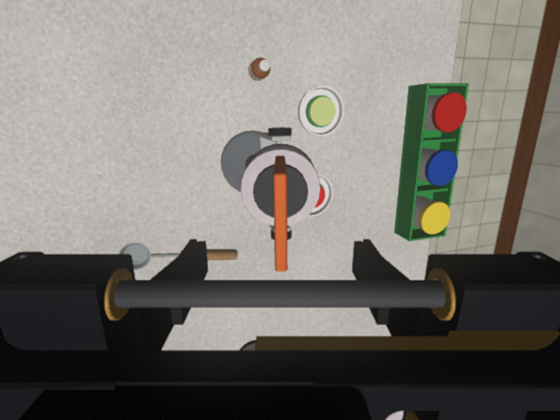

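The wrist view shows the plate at cols 274–287, rows 155–270, centred between the fingers (cols ~190 and ~365). The melon is partly hidden behind the head at (320,195).

Run:
```python
from h import *
c=pickle.load(open("w1.pkl","rb"));im=c["img"];P=cloud(c)
cv2.imwrite("pics/w1c.png",cv2.resize(im[85:280,205:360],None,fx=3.8,fy=3,interpolation=2))
hsv=cv2.cvtColor(im,cv2.COLOR_BGR2HSV).astype(int);h,s,v=hsv[...,0],hsv[...,1],hsv[...,2]
m=(h<18)&(s>150)&(P[...,2]>.2)&(c["depth"]>0);m[:, :265]=0;m[:,300:]=0;m[275:]=0
Q=P[m];print(len(Q),Q.min(0),Q.max(0))
T=Q[Q[:,2]>.29];print("topface",len(T),T.mean(0),T.min(0),T.max(0))
w,V=np.linalg.eigh(np.cov(T.T));print(w**.5,V.T)
# foot points
F=P[(c["depth"]>0)&(P[...,2]>.018)&(P[...,2]<.026)];F=F[(abs(F[:,0]-.53)<.08)&(abs(F[:,1]-.03)<.07)]
print(len(F),F.min(0),F.max(0))
# foot in all cams: fit circle R=.055 on rim
from scipy.optimize import least_squares
for n in ["w1","scene0","top0"]:
    c=pickle.load(open(n+".pkl","rb"));P=cloud(c);k=(c["depth"]>0)&(P[...,2]>.012)&(P[...,2]<.03);F=P[k]
    F=F[np.hypot(F[:,0]-.54,F[:,1]-.027)<.08]
    hull=cv2.convexHull(F[:,:2].astype(np.float32))[:,0]
    r=least_squares(lambda p:np.hypot(*(hull-p).T)-.055,[.54,.027],loss="soft_l1",f_scale=.002);print(n,len(F),r.x,np.round(r.fun*1000,1)[:14])
```

```text
1177 [ 0.50466925 -0.01426094  0.31505636] [0.5143882  0.06455007 0.32070254]
topface 1177 [0.50925738 0.02810491 0.31803616] [ 0.50466925 -0.01426094  0.31505636] [0.5143882  0.06455007 0.32070254]
[0.0006821  0.00264716 0.02256207] [[-0.25332582  0.00495654  0.96736832]
 [ 0.96732529 -0.00943553  0.25336289]
 [-0.01038343 -0.9999432   0.00240433]]
912 [ 0.4969405  -0.01293618  0.01803373] [0.55585132 0.07170141 0.02547768]
w1 1366 [0.54559232 0.02355078] [-2.1 -1.3 -1.  -0.4 -0.6 -0.6 -0.3  0.2  0.2 -0.3  0.8 -0.1  0.   0.1]
scene0 541 [0.54546042 0.02863986] [-2.9 -3.3 -0.1 -0.4 -3.  -3.4 -3.9 -2.1 -2.3 -2.4 -1.8 -2.2 -3.9 -4.1]
top0 197 [0.54838623 0.02263679] [-7.8 -4.2 -2.1 -1.  -0.  -0.2 -0.3  0.6  0.7 -0.3  0.3  1.  -0.1 -0.5]
```

View pics/w1c.png

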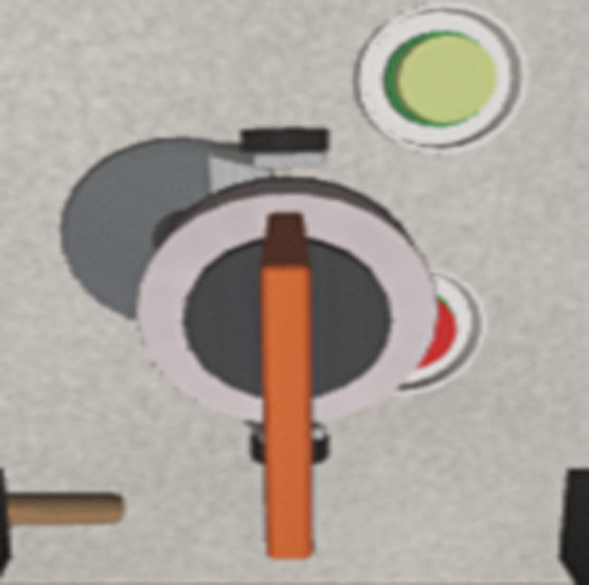

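Run:
```python
from h import *
c=pickle.load(open("w1.pkl","rb"));im=c["img"];P=cloud(c)
hsv=cv2.cvtColor(im,cv2.COLOR_BGR2HSV).astype(int);h,s,v=hsv[...,0],hsv[...,1],hsv[...,2]
m=(h>25)&(h<45)&(s>50);k=np.zeros(m.shape,bool);k[80:140,295:345]=1
vv,uu=np.nonzero(m&k);print(uu.mean(),vv.mean(),ray(c,uu.mean(),vv.mean(),.018),np.median(P[vv,uu],0))
# melon: visible arc of red rim -> circle fit R=.024 at z=.018
m=((h<8)|(h>172))&(s>130)&(P[...,2]<.03);k[:]=0;k[165:220,310:345]=1
vv,uu=np.nonzero(m&k);pts=np.array([ray(c,u,v_,.018)[:2] for u,v_ in zip(uu,vv)])
print(len(pts),pts.min(0),pts.max(0), P[vv,uu].min(0),P[vv,uu].max(0))
# rightmost red pixel for each row
from scipy.optimize import least_squares
e=np.array([ray(c,uu[vv==r].max()+.5,r,.018)[:2] for r in np.unique(vv)])[2:-2]
r=least_squares(lambda p:np.hypot(*(e-p).T)-.024,[.655,-.044],loss="soft_l1",f_scale=.001);print(r.x,np.round(r.fun*1000,1))
```

```text
321.69435215946845 110.85049833887044 [0.66897645 0.10772514 0.018     ] [0.6685764  0.10761341 0.01901023]
79 [ 0.6612139  -0.06417961] [ 0.67716519 -0.02602525] [ 0.66024986 -0.06377389  0.01700863] [ 0.67679696 -0.02596106  0.02105818]
[ 0.65356359 -0.04246147] [-0.4  0.5 -0.2 -0.8 -1.2  0.6  0.5  0.6  0.9 -0.7 -0.2  0.6 -0.5  0.6
 -0.  -0.4 -0.4]
```

Run:
```python
from h import *
from rig import telemetry
o=telemetry.get_obs()
p,R=tool([.544,.0252,.187],-.0104,.2565,.112)
pr(rel(o,p,R))
```

```text
mm [ 0.6  3.  93. ] deg [ 0.68  0.14 -0.54]
```

Request:
{"fn": "step_arm", "kwargs": {"targets": [{"dx": 0.0005,"dy": 0.003,"dz": 0.02,"rx": 0.7,"ry": 0.1,"rz": -0.5},{"dx": 0.0005,"dy": 0.003,"dz": 0.045,"rx": 0.7,"ry": 0.1,"rz": -0.5},{"dx": 0.0005,"dy": 0.003,"dz": 0.07,"rx": 0.7,"ry": 0.1,"rz": -0.5},{"dx": 0.0005,"dy": 0.003,"dz": 0.093,"rx": 0.7,"ry": 0.1,"rz": -0.5},{"dx": 0.0005,"dy": 0.003,"dz": 0.093,"rx": 0.7,"ry": 0.1,"rz": -0.5}]}}

```text
time: 2.65
position: [0.5142, 0.0271, 0.2926]
tool_rot: [0.705, 0.699, 0.088, 0.088]
ft_force: [0.6, 0.4, 0.9]
grip_width: 0.0871
```

Request:
{"fn": "step_arm", "kwargs": {"targets": [{"dx": 0,"dy": 0,"dz": 0,"rx": 0,"ry": 0,"rz": 0},{"dx": 0,"dy": 0,"dz": 0,"rx": 0,"ry": 0,"rz": 0},{"dx": 0,"dy": 0,"dz": 0,"rx": 0,"ry": 0,"rz": 0},{"dx": 0,"dy": 0,"dz": 0,"rx": 0,"ry": 0,"rz": 0},{"dx": 0,"dy": 0,"dz": 0,"rx": 0,"ry": 0,"rz": 0}], "gripper": 0, "force": 25}}

```text
time: 3.28
position: [0.5143, 0.027, 0.293]
tool_rot: [0.705, 0.698, 0.088, 0.089]
ft_force: [0.0, -0.4, -1.3]
grip_width: 0.0449
```

```bash
cat > path.py <<'E'
from h import *
import sys
from rig import telemetry
o=telemetry.get_obs();print(o["time"],o["position"],o["ft_force"],o["moment"],o["grip_width"],o["q"])
b=Ro.from_quat(o["tool_rot"]).as_matrix();print("tool h,t",np.degrees(np.arctan2(b[1,2],b[0,2])),np.arccos(-b[2,2]),"y-head",np.degrees(np.arctan2(b[1,1],b[0,1])))
print("implied pivot",o["position"]+.112*b[:,2])
E
python3 path.py
```

```text
3.275 [0.514283   0.02696745 0.29295152] [ 0.03923856 -0.36495417 -1.27502155] [-0.09512849  0.22415811  0.02193435] 0.044860603855303834 [-0.19085153  0.22336252  1.80976778  0.05986805  0.86285912 -0.2153791 ]
tool h,t -0.3716520584399201 0.2505642503050513 y-head -0.5082423264410805
implied pivot [0.54205289 0.02678732 0.18444898]
```

Request:
{"fn": "step_arm", "kwargs": {"targets": [{"dx": 0,"dy": 0,"dz": -0.002,"rx": 0,"ry": 0,"rz": 0},{"dx": 0,"dy": 0,"dz": -0.002,"rx": 0,"ry": 0,"rz": 0},{"dx": 0,"dy": 0,"dz": -0.002,"rx": 0,"ry": 0,"rz": 0},{"dx": 0,"dy": 0,"dz": -0.002,"rx": 0,"ry": 0,"rz": 0},{"dx": 0,"dy": 0,"dz": -0.002,"rx": 0,"ry": 0,"rz": 0}]}}

```text
time: 3.9
position: [0.515, 0.0269, 0.2952]
tool_rot: [0.705, 0.698, 0.089, 0.09]
ft_force: [3.6, 0.9, -2.8]
grip_width: 0.0099
```

Request:
{"fn": "step_arm", "kwargs": {"targets": [{"dx": 0,"dy": 0,"dz": 0,"rx": 0,"ry": 0,"rz": 0},{"dx": 0,"dy": 0,"dz": 0,"rx": 0,"ry": 0,"rz": 0},{"dx": 0,"dy": 0,"dz": 0,"rx": 0,"ry": 0,"rz": 0},{"dx": 0,"dy": 0,"dz": 0,"rx": 0,"ry": 0,"rz": 0},{"dx": 0,"dy": 0,"dz": 0,"rx": 0,"ry": 0,"rz": 0}]}}

```text
time: 4.53
position: [0.5151, 0.0269, 0.2953]
tool_rot: [0.705, 0.698, 0.089, 0.09]
ft_force: [2.7, -0.3, -2.4]
grip_width: 0.0097
```

```bash
python3 path.py
cat > plan.py <<'E'
from h import *
import sys
from rig import telemetry
o=telemetry.get_obs()
M=Ro.from_quat(o["tool_rot"]).as_matrix()
piv=np.array([.544,.0247,.187])
h1,t1,n=np.radians(float(sys.argv[1])),float(sys.argv[2]),int(sys.argv[3])
h0=np.arctan2(M[1,1],M[0,1]);t0=np.arccos(-M[2,2])
if len(sys.argv)>4: piv=None
bk=.112; b0,_=headR(h0,t0)
P0,R0=tool([0,0,0],h0,t0)
for i in range(1,n+1):
    f=i/n;p,R=tool([0,0,0],h0+(h1-h0)*f,t0+(t1-t0)*f)
    # carry the current TCP offset along rigidly with the head
    dR=R*R0.inv()
    c=(np.array([.544,.0247,.187]))
    pp=c+dR.apply(o["position"]-c)
    pr(rel(o,pp,dR*Ro.from_quat(o["tool_rot"])))
E
python3 plan.py -31.3 .653 10
```

```text
4.525 [0.51514416 0.02690409 0.29526047] [ 2.72079537 -0.27830488 -2.39943234] [ 0.04322208 -0.48929006 -0.02633659] 0.009745136835453626 [-0.19098694  0.2205332   1.8069123   0.06051676  0.86533389 -0.21518036]
tool h,t -0.37776751604564757 0.25384298350918905 y-head -0.537420060953914
implied pivot [0.54326962 0.02671864 0.18684956]
mm [ 1.8 -4.3  0.2] deg [-2.29 -0.83  2.96]
mm [ 4.  -8.5  0.5] deg [-4.57 -1.78  5.89]
mm [  6.6 -12.6   1.1] deg [-6.85 -2.85  8.78]
mm [  9.7 -16.4   1.9] deg [-9.12 -4.03 11.63]
mm [ 13.1 -20.    3. ] deg [-11.38  -5.34  14.45]
mm [ 16.9 -23.3   4.2] deg [-13.61  -6.75  17.22]
mm [ 21.  -26.3   5.8] deg [-15.83  -8.28  19.94]
mm [ 25.4 -29.    7.5] deg [-18.03  -9.93  22.62]
mm [ 30.  -31.3   9.5] deg [-20.2  -11.69  25.25]
mm [ 34.8 -33.2  11.8] deg [-22.33 -13.56  27.82]
```

Request:
{"fn": "step_arm", "kwargs": {"targets": [{"dx": 0.0018,"dy": -0.0043,"dz": 0.0002,"rx": -2.29,"ry": -0.83,"rz": 2.96},{"dx": 0.004,"dy": -0.0085,"dz": 0.0005,"rx": -4.57,"ry": -1.78,"rz": 5.89},{"dx": 0.0066,"dy": -0.0126,"dz": 0.0011,"rx": -6.85,"ry": -2.85,"rz": 8.78},{"dx": 0.0097,"dy": -0.0164,"dz": 0.0019,"rx": -9.12,"ry": -4.03,"rz": 11.63},{"dx": 0.0131,"dy": -0.02,"dz": 0.003,"rx": -11.38,"ry": -5.34,"rz": 14.45}]}}

```text
time: 5.15
position: [0.497, 0.0401, 0.2876]
tool_rot: [0.778, 0.586, 0.136, 0.18]
ft_force: [6.1, -1.2, -6.5]
grip_width: 0.01
```

```bash
python3 path.py;python3 plan.py -31.3 .653 5
```

```text
5.15 [0.49699096 0.04006705 0.28756104] [ 6.14125989 -1.19817121 -6.4906233 ] [-0.26979148 -0.16074212  0.00339001] 0.009975458370500786 [-0.09776909  0.17041105  1.97481634 -0.15089052  0.55219312  0.2919972 ]
tool h,t -15.923570523090753 0.45567744626793527 y-head -15.99751184761116
implied pivot [0.54438763 0.02654467 0.18698917]
mm [ 2.8 -4.3  0.2] deg [-2.26 -1.4   2.72]
mm [ 6.1 -8.4  0.6] deg [-4.52 -2.91  5.38]
mm [  9.7 -12.3   1.3] deg [-6.77 -4.52  7.99]
mm [ 13.7 -15.9   2.2] deg [-9.02 -6.24 10.54]
mm [ 17.9 -19.4   3.5] deg [-11.25  -8.07  13.03]
```

Request:
{"fn": "step_arm", "kwargs": {"targets": [{"dx": 0.0028,"dy": -0.0043,"dz": 0.0002,"rx": -2.26,"ry": -1.4,"rz": 2.72},{"dx": 0.0061,"dy": -0.0084,"dz": 0.0006,"rx": -4.52,"ry": -2.91,"rz": 5.38},{"dx": 0.0097,"dy": -0.0123,"dz": 0.0013,"rx": -6.77,"ry": -4.52,"rz": 7.99},{"dx": 0.0137,"dy": -0.0159,"dz": 0.0022,"rx": -9.02,"ry": -6.24,"rz": 10.54},{"dx": 0.0179,"dy": -0.0194,"dz": 0.0035,"rx": -11.25,"ry": -8.07,"rz": 13.03}]}}

```text
time: 5.78
position: [0.487, 0.0614, 0.276]
tool_rot: [0.826, 0.464, 0.157, 0.281]
ft_force: [5.5, -2.8, -8.7]
grip_width: 0.0099
```

```bash
python3 path.py;python3 plan.py -31.3 .653 5
python3 - <<'E'
from h import *
from rig import viewer
for n in ["wrist","top","scene"]:
    c=viewer.camera(n);pickle.dump(c,open(n+"2.pkl","wb"));cv2.imwrite(f"pics/{n}2.png",c["img"])
E
```

```text
5.775 [0.48696837 0.06140207 0.27596245] [ 5.49828315 -2.78501427 -8.66391814] [0.45639707 0.60206856 0.28204705] 0.009942336176245178 [ 0.11967703  0.22900761  2.05926382 -0.92746934  0.49097259  1.42451721]
tool h,t -31.39360243039533 0.6552129869196037 y-head -31.367051843655215
implied pivot [0.5452227  0.0258524  0.18715562]
mm [-0.  0. -0.] deg [ 0.03  0.01 -0.01]
mm [-0.   0.1 -0. ] deg [ 0.05  0.02 -0.02]
mm [-0.   0.1  0. ] deg [ 0.08  0.02 -0.03]
mm [-0.1  0.2  0. ] deg [ 0.1   0.03 -0.04]
mm [-0.1  0.2  0. ] deg [ 0.13  0.04 -0.05]
```

View pics/wrist2.png

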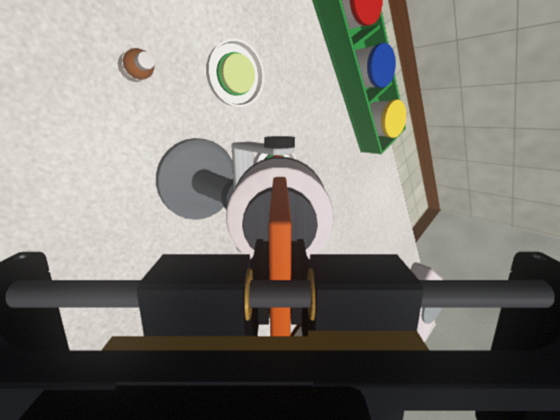

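View pics/scene2.png

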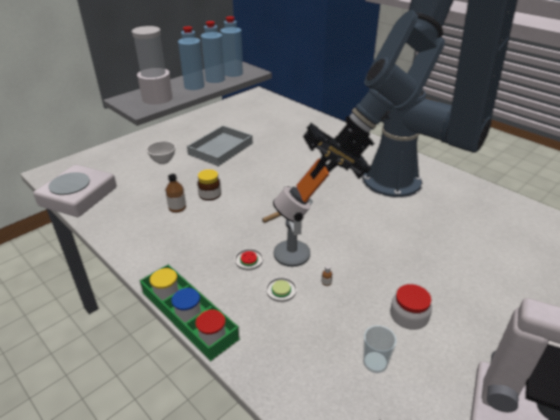

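The head has turned to the right, and both dishes are unmoved. I'll release, back off along the plate and measure.

Request:
{"fn": "step_arm", "kwargs": {"targets": [{"dx": 0,"dy": 0,"dz": 0,"rx": 0,"ry": 0,"rz": 0},{"dx": 0,"dy": 0,"dz": 0,"rx": 0,"ry": 0,"rz": 0},{"dx": 0,"dy": 0,"dz": 0,"rx": 0,"ry": 0,"rz": 0},{"dx": 0,"dy": 0,"dz": 0,"rx": 0,"ry": 0,"rz": 0},{"dx": 0,"dy": 0,"dz": 0,"rx": 0,"ry": 0,"rz": 0}], "gripper": 0.8}}

```text
time: 6.55
position: [0.4868, 0.0615, 0.2758]
tool_rot: [0.825, 0.465, 0.156, 0.28]
ft_force: [-0.3, 0.2, 1.3]
grip_width: 0.0518
```

Request:
{"fn": "step_arm", "kwargs": {"targets": [{"dx": 0,"dy": 0,"dz": 0,"rx": 0,"ry": 0,"rz": 0},{"dx": 0,"dy": 0,"dz": -0.01,"rx": 0,"ry": 0,"rz": 0},{"dx": 0,"dy": 0,"dz": -0.035,"rx": 0,"ry": 0,"rz": 0},{"dx": 0,"dy": 0,"dz": -0.06,"rx": 0,"ry": 0,"rz": 0},{"dx": 0,"dy": 0,"dz": -0.08,"rx": 0,"ry": 0,"rz": 0}]}}

```text
time: 7.18
position: [0.4445, 0.0873, 0.3405]
tool_rot: [0.825, 0.465, 0.157, 0.28]
ft_force: [0.3, -0.7, -0.4]
grip_width: 0.0695
```

```bash
python3 path.py
python3 - <<'E'
from h import *
from rig import viewer
for n in ["wrist","top","scene"]:
    c=viewer.camera(n);pickle.dump(c,open(n+"3.pkl","wb"));cv2.imwrite(f"pics/{n}3.png",c["img"])
E
```

```text
7.175 [0.444478   0.08734411 0.34050789] [ 0.2763237  -0.68455084 -0.40128649] [0.0883905  0.4389449  0.00271657] 0.06948759550026282 [ 0.21439722  0.07182699  2.01496781 -0.72493808  0.68445774  1.24565481]
tool h,t -31.307408241156274 0.6535700648903102 y-head -31.088037214245464
implied pivot [0.50266101 0.05195798 0.25158906]
```

View pics/wrist3.png

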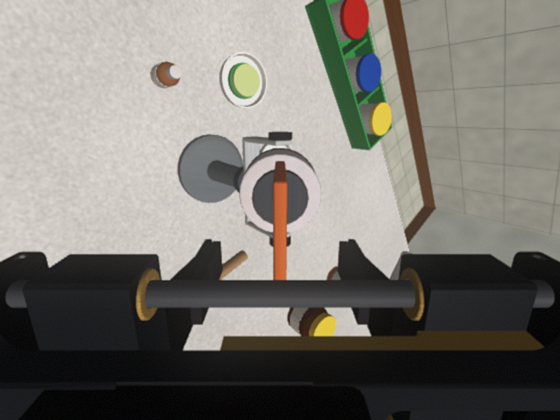

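View pics/top3.png

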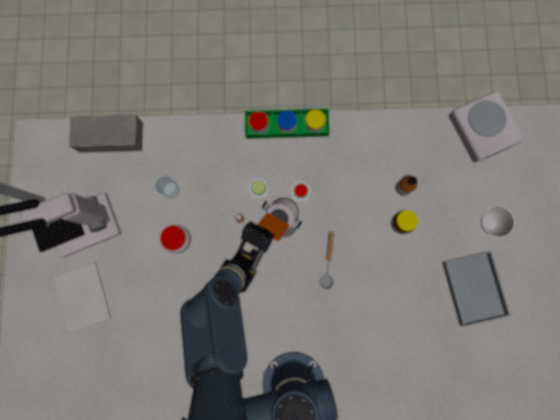

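The wrist view shows the foot fully at (210,168), the plate at col 280 and the squash at (245,80). The melon is hidden by the head. I'll measure the plate and foot here.

```bash
cat > meas.py <<'E'
from h import *
import sys
from scipy.optimize import least_squares
c=pickle.load(open(sys.argv[1],"rb"));im=c["img"];P=cloud(c);D=c["depth"]
hsv=cv2.cvtColor(im,cv2.COLOR_BGR2HSV).astype(int);h,s,v=hsv[...,0],hsv[...,1],hsv[...,2]
m=(h<18)&(s>150)&(P[...,2]>.2)&(P[...,2]<.35)&(D>0)&(np.hypot(P[...,0]-.5,P[...,1]-.05)<.12)
Q=P[m]; print("orange",len(Q),Q.mean(0))
hh,tt=np.radians(-31.3),.653
piv=np.array([.544,.0247,.187])
def hf(p):
    b,x=headR(p[0],p[1]);return b,x,np.array([-np.sin(p[0]),np.cos(p[0]),0])
# fit box surface: unknown h,t,pivot xy ; signed distance to box
def res(p):
    b,x,y=hf(p);L=Q-np.array([p[2],p[3],.187])
    q=np.stack([np.abs(L@x)-.005,np.abs(L@y)-.04,np.abs(L@-b-.0855)-.0495],1)
    return np.linalg.norm(np.maximum(q,0),axis=1)+np.minimum(q.max(1),0)
r=least_squares(res,[hh,tt,*piv[:2]],loss="soft_l1",f_scale=.001)
print("box h,t,piv",np.degrees(r.x[0]),r.x[1],r.x[2:],"rms",np.sqrt((r.fun**2).mean()),"cond",np.linalg.svd(r.jac)[1])
k=(D>0)&(P[...,2]>.014)&(P[...,2]<.028)&(s<70)&(v<135)&(np.hypot(P[...,0]-.544,P[...,1]-.025)<.075)
F=P[k];hull=cv2.convexHull(F[:,:2].astype(np.float32))[:,0]
rf=least_squares(lambda p:np.hypot(*(hull-p).T)-.055,[.544,.025],loss="soft_l1",f_scale=.001);print("foot",len(F),rf.x,np.round(rf.fun*1000,1))
for nm,lo,m,ce in [("melon",0,((h<8)|(h>172))&(s>130),(.6545,-.0425)),("squash",0,(h>25)&(h<45)&(s>50),(.669,.1077))]:
    k=m&(P[...,2]<.03)&(D>0)&(np.hypot(P[...,0]-ce[0],P[...,1]-ce[1])<.035)
    vv,uu=np.nonzero(k)
    if len(uu)>30: print(nm,len(uu),ray(c,uu.mean(),vv.mean(),.018))
b,x,y=hf(r.x);
for pv in (r.x[2:],rf.x): print("aim pt",pv+b[:2]*(.187-.018)/-b[2])
E
for f in w1 wrist2 wrist3 scene3 top3;do echo == $f;python3 meas.py $f.pkl;done
```

```text
== w1
orange 1177 [0.50925738 0.02810491 0.31803616]
box h,t,piv -0.8806863950196067 0.24540128679267922 [0.5413259  0.02335806] rms 0.0006205477954264049 cond [10.68049064  4.16403259  0.712157    0.23301928]
foot 1266 [0.54673852 0.02341648] [-2.1 -1.1 -0.5 -0.5 -0.6 -0.7 -0.2  0.2  0.5  0.8 -0.1  0.1  0.5 -0.2
  0.   0.1  0.1 -0.5 -1.4 -2.  -2.9]
melon 79 [ 0.67054951 -0.04634161  0.018     ]
squash 601 [0.66899083 0.10773353 0.018     ]
aim pt [0.5836468 0.0227075]
aim pt [0.58905941 0.02276592]
== wrist2
orange 2149 [0.48201655 0.08248047 0.29789601]
box h,t,piv -30.513571030782956 0.6368960768176606 [0.54411575 0.0253706 ] rms 0.015818597032489463 cond [23.06856331 11.38108991  1.57448547  0.41797919]
foot 3648 [0.54564265 0.02368553] [-2.5 -2.4 -2.1 -2.2 -1.3 -0.6 -1.  -0.6 -0.7 -0.8 -0.9 -0.3 -0.2 -0.3
 -0.6 -0.9 -0.7  0.1 -0.9 -0.8 -0.3 -1.  -1.5 -1.5 -2.7 -2.6 -3.2 -2.9
 -4.2 -3.5 -9.6 -5.7 -4.9 -3. ]
squash 1044 [0.66815332 0.10870166 0.018     ]
aim pt [ 0.6518168  -0.03810453]
aim pt [ 0.6533437 -0.0397896]
== wrist3
orange 1234 [0.47690713 0.07023906 0.29502308]
box h,t
[... 716 characters left out ...]
 [-6.3 -8.8 -6.6 -7.9 -3.7 -3.1 -1.2 -0.8 -0.7 -0.2  0.5 -0.7 -1.2 -4.5
 -3.6 -4.1]
melon 148 [ 0.65698149 -0.03696702  0.018     ]
squash 208 [0.67286192 0.11229566 0.018     ]
aim pt [ 0.65331603 -0.0406759 ]
aim pt [ 0.66255124 -0.03455188]
== top3
orange 402 [0.50299523 0.04429583 0.2577212 ]
box h,t,piv -31.25574241473003 0.6486602411996495 [0.54289472 0.01858378] rms 0.0014466047586329334 cond [10.56315113  1.935309    0.34406128  0.22408022]
foot 64 [0.54846818 0.02374283] [  0.8  -2.7 -14.3  -3.1   1.8   1.1   0.8   0.8  -2.6]
melon 126 [ 0.65333993 -0.04346885  0.018     ]
squash 151 [0.66945675 0.10601172 0.018     ]
aim pt [ 0.65241735 -0.0478912 ]
aim pt [ 0.6579908  -0.04273215]
```

Fits from all cameras agree with the aim to within a few mm. I'll retreat to a viewpoint where the wrist camera sees the melon and the head together.

Run:
```python
from h import *
from rig import telemetry
o=telemetry.get_obs();R0=Ro.from_quat(o["tool_rot"])
_,R=tool([0,0,0],np.radians(-15),.1)
S=Slerp([0,1],Ro.concatenate([R0,R]))
for p,f in [([.40,.1,.45],.1),([.44,.0,.46],.45),([.52,-.12,.43],1)]: pr(rel(o,np.array(p),S(f)))
```

```text
mm [ -12.6   30.9 -114.4] deg [ 3.16  0.61 -1.52]
mm [-77.6 105.1 -69.9] deg [14.22  2.73 -6.83]
mm [-138.9  190.3   33.4] deg [ 31.59   6.06 -15.17]
```

Request:
{"fn": "step_arm", "kwargs": {"targets": [{"dx": -0.002,"dy": 0.004,"dz": -0.03,"rx": 0,"ry": 0,"rz": 0},{"dx": -0.005,"dy": 0.012,"dz": -0.065,"rx": 1,"ry": 0.2,"rz": -0.5},{"dx": -0.009,"dy": 0.022,"dz": -0.09,"rx": 2,"ry": 0.4,"rz": -1},{"dx": -0.013,"dy": 0.031,"dz": -0.114,"rx": 3,"ry": 0.6,"rz": -1.5},{"dx": -0.03,"dy": 0.05,"dz": -0.105,"rx": 6,"ry": 1.2,"rz": -3}]}}

```text
time: 7.95
position: [0.4088, 0.0757, 0.4552]
tool_rot: [0.822, 0.5, 0.136, 0.235]
ft_force: [0.3, -1.6, 0.6]
grip_width: 0.0696
```

Run:
```python
from h import *
from rig import telemetry
o=telemetry.get_obs();R0=Ro.from_quat(o["tool_rot"]);print(o["position"],o["q"])
_,R=tool([0,0,0],np.radians(-15),.1)
S=Slerp([0,1],Ro.concatenate([R0,R]))
for p,f in [([.44,.0,.46],.45),([.52,-.12,.43],1)]: pr(rel(o,np.array(p),S(f)))
```

```text
[0.4087693  0.07573687 0.45518972] [ 0.12886009 -0.14106832  1.82274137 -0.36770586  1.03086168  0.72924213]
mm [-52.7  55.7  29.3] deg [11.53  2.12 -5.33]
mm [-121.5  147.5  121.7] deg [ 25.61   4.72 -11.85]
```

Request:
{"fn": "step_arm", "kwargs": {"targets": [{"dx": -0.025,"dy": 0.028,"dz": 0.014,"rx": 5.5,"ry": 1,"rz": -2.5},{"dx": -0.053,"dy": 0.056,"dz": 0.029,"rx": 11.5,"ry": 2.1,"rz": -5.3},{"dx": -0.076,"dy": 0.087,"dz": 0.06,"rx": 16,"ry": 3,"rz": -7.5},{"dx": -0.099,"dy": 0.118,"dz": 0.09,"rx": 21,"ry": 3.8,"rz": -9.7},{"dx": -0.121,"dy": 0.147,"dz": 0.122,"rx": 25.6,"ry": 4.7,"rz": -11.8}]}}

```text
time: 8.57
position: [0.5208, -0.1219, 0.4285]
tool_rot: [0.793, 0.607, 0.03, 0.038]
ft_force: [0.3, 0.9, 0.6]
grip_width: 0.0697
```

```bash
python3 - <<'E'
from h import *
from rig import viewer,telemetry
c=viewer.camera("wrist");c=viewer.camera("wrist");c=viewer.camera("wrist");pickle.dump(c,open("wrist4.pkl","wb"));cv2.imwrite(f"pics/wrist4.png",c["img"])
o=telemetry.get_obs();print(o["time"],o["position"],o["joint_velocities"])
for n in ("top","scene"):
    c=viewer.camera(n);pickle.dump(c,open(n+"4.pkl","wb"));cv2.imwrite(f"pics/{n}4.png",c["img"])
E
for f in wrist4 top4 scene4;do echo == $f;python3 meas.py $f.pkl;done
```

```text
8.725 [ 0.52114231 -0.12237218  0.42595585] [ 0.04230673 -0.08234605  0.04822653  0.01435456  0.01739806  0.0100053 ]
== wrist4
orange 6334 [0.49599691 0.03985978 0.26081555]
box h,t,piv -31.40387663776264 0.652696039937441 [0.5454701  0.02425937] rms 0.0006425148269019993 cond [52.7137001   9.08448153  2.02762078  0.88484882]
foot 158 [0.54634605 0.02574784] [-1.1 -1.3  0.3  0.5 -0.1 -0.2  0.3  0.8 -0.1 -0.4  0.4]
melon 593 [ 0.65408714 -0.04259459  0.018     ]
squash 329 [0.66612256 0.09504408 0.018     ]
aim pt [ 0.65574001 -0.04305991]
aim pt [ 0.65661596 -0.04157145]
== top4
orange 502 [0.49930141 0.04929269 0.26483653]
box h,t,piv -30.87527269907622 0.6476527003135011 [0.54323742 0.01930583] rms 0.0014842416673003156 cond [11.42718328  1.87453405  0.46479932  0.2429679 ]
foot 53 [0.55077794 0.02685133] [ -0.   -3.5 -13.2 -10.7  -3.4  -0.3   2.9   3.7   3.    6. ]
melon 125 [ 0.6536809  -0.04352256  0.018     ]
squash 148 [0.66917222 0.10625897 0.018     ]
aim pt [ 0.6529691  -0.04630292]
aim pt [ 0.66050961 -0.03875742]
== scene4
orange 578 [0.50576848 0.05666036 0.25580007]
box h,t,piv -31.515772641942057 0.65640398817176 [0.54287523 0.02760391] rms 0.0013164493212758062 cond [12.74532581  2.96226333  0.45837762  0.27215737]
foot 449 [0.54184552 0.02774074] [ -0.1  -0.3  -1.4  -1.   -1.1  -0.6  -1.4  -6.4  -9.9 -12.  -13.1 -12.5
 -10.6  -5.7  -4.5  -3.1  -2.6  -3.1]
melon 148 [ 0.65684601 -0.03715188  0.018     ]
squash 206 [0.67281598 0.11251812 0.018     ]
aim pt [ 0.65386228 -0.04045108]
aim pt [ 0.65283257 -0.04031425]
```

View pics/wrist4.png

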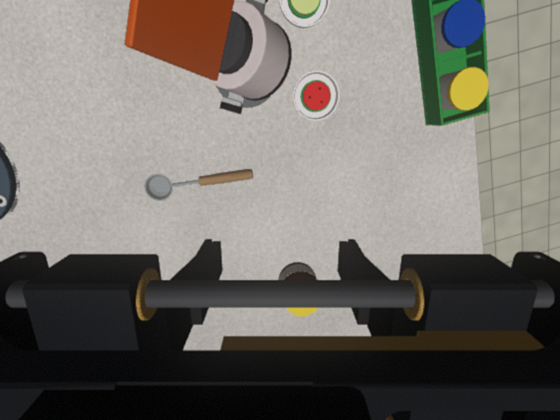

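View pics/scene4.png

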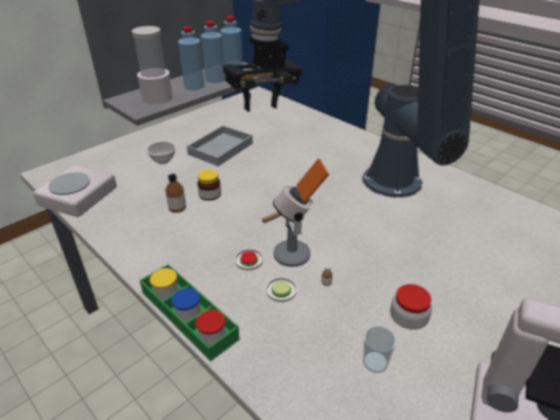

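The wrist view shows the melon at (317,96) with the lamp head at (255,45) facing it. From this single camera the aim point is (0.656, -0.043) and the melon is (0.654, -0.043), so they differ by under 2 mm. I'm handing in.

```bash
python3 -c "
from rig import robot
print(robot.hand_in())"
```

```text
the job is handed in; nothing more can be done
None
```

The lamp's beam now points at the centre of the melon slice, and I handed the job in at about 9 s of the 32 s allowed. I gripped the orange plate with 25 N, then moved the head to a world heading of about -31.4° and a tilt of about 0.653 rad. After letting go, I moved the arm clear so it touches nothing.

**Aim check after release:** the closest wrist-camera view, which shows the head and the melon together, puts the beam at (0.656, -0.043) m. The melon centre there is (0.654, -0.043) m, so the beam is less than 2 mm off.

**Where checks disagreed:**
- The more distant top and scene cameras give the same tilt within about 0.005 rad and the same heading within about 0.6°. Their absolute positions differ from the wrist view by up to about 6 mm.
- Measured only against its own melon position, the top camera puts the beam about 3 mm off and the scene camera about 4.5 mm.
- The fits of the lamp's foot in the top and scene views were poor because parts were hidden, so I gave them no weight.

**Rest of the bench:** both dishes measured in the same places before and after, within camera noise. The other items looked unmoved in the scene picture. The highest wrist force I read was about 11 N.

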